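# Shut the loaded curing bay and open the empty one

### The arm

A 6-joint arm with a two-finger parallel gripper is mounted at the origin on the work surface. World frame = base frame: x ahead of the robot, y to its left, z up, the work surface at z = 0. Lengths are in mm, angles in degrees, forces in N, time in s.
With the tool pointing down it reaches from about 375 to 925 mm from the base axis. Payload 5.7 kg.
Tool frame: the origin (TCP) lies midway between the tips of the shut fingers; the grasp point (between the pads) lies 19 mm behind it (r.pinch_z is the distance from the TCP to the grasp point, in mm); z points along the fingers, x is the direction in which the jaws open and shut, and the axes are right-handed (so a half turn about z gives the same grasp; the last joint's range is limited). The gripper opens to 88 mm and grips with 3 to 60 N. Pads are 20 mm wide; open, the fingers measure 115 mm over their backs; the gripper's body (75 mm by 178 mm) begins 61 mm behind the grasp point.
Start: joints at [56.431, 20.558, 86.54, -0, 72.909, -6.595], TCP at [272.145, 534.691, 185.923] pointing down, gripper open.
Joint ranges: [-170.27, 170.27], [-57.76, 135], [12.27, 136.19], [-55.21, 235.2], [11.17, 155.16], [-170.74, 170.74]. Speed limits (degrees/s): [136.94, 136.94, 180, 180, 180, 180].

### API

Orientations are given as a 3x3 rotation matrix whose columns are the frame's x, y, z axes.
In Python, from rig import r gives the robot as it stands. The module is installed in compiled form; this text tells all that it offers.
- The arm moves only by the tool arm_command, never from a script. Its argument "plan" is a list of rows, each a list of 7 numbers: the shift along the tool's x, y, z in m, then the turn, a rotation vector about the tool's x, y, z in degrees, then the closure, from 0 (fully open) to 1 (shut). A call has 1 to 12 rows; each row shifts and turns the commanded pose from where the row before left it, along the tool's axes as they then stand; what a row does not reach is not made up. A row lasts 1/8 s, in which the tool goes at most 62.5 mm and 10.7 degrees, less where a joint would pass 70% of its speed; a pose out of reach is approached as far as the arm can. A call with a gripper value outside its range is refused whole. The fingers move at their own pace and stop on an object; "newtons" is the grip in N (left out, the last holds). Time passes only in rows, so rows that do not move let the fingers close. It gives the time, the measured TCP pose, the force and the opening at its end, in the units of the state.
- r.sense(): the state, without advancing time (a new reading comes with each control period).
- r.get_image(name): name is "scene" or "top" or "wrist"; returns a dict with "pixels" (400x640x3 uint8, red, green, blue), "mtx" (3x3 intrinsics, pixels), "view" (4x4, takes a point from world to camera coordinates); the wrist camera has in their place "mount" (4x4, takes a point from camera to tool coordinates, whose origin is the TCP and whose axes are the tool frame's). Camera axes: x right, y up, looking along -z (the intrinsics and any distortion apply to the point x, -y, -z); pixel columns grow to the right and rows downward; lengths in mm; the calibration is good to about 2 mm. A picture is of the moment at which its call begins: read the wrist's pose just before it. There is no depth.
- r.close_job(): hands the job in, once; it reports no verdict.
The state is a dict: "time_s": time; "joint_pos": joint angles; "qvel": joint speeds; "tau": joint torques, N m; "eef_pos": TCP position; "ee_rot": TCP orientation; "ft_force": force on the tool from outside, world axes, zero at the start; "wrist_torque": the same for the moment, N m; "finger_gap": finger opening in mm.
Only numpy, scipy, OpenCV 4.12 (cv2) and the standard library are available. Lean on these libraries where they do the work, as an engineer would, in place of code of your own. Each camera call takes 0.05 s, during which the arm holds its last target. There are 200 camera calls.

### The job

The curing cabinet has two bays, each closed by its own clear sash that slides up and down by the handle bar on top, and both sashes have been left part-way. One bay holds a build plate with a printed toy car on it, the other only a bare build plate: lower the sash of the bay with the car until it is fully shut, and raise the sash of the other bay all the way up so that the next print can go in. Leave the car and its plate where they are.

Things in the scene. Friction and masses are not known exactly. Their poses are not given: they have to be found in the camera images.
- cabinet: white and plywood curing cabinet, fixed, 240 mm deep (x), 420 wide (y), 190 high, clear roof and back. Origin: centre of its underside. x points from front to back, away from the robot; y to the left seen from the robot; z up. Bay centres at y = +101 mm (left) and -101 mm (right), floors 25 mm up. Sashes upright in the front at x = -105 mm; only they and their handles rise above the roof
- handle_left (a point): middle of the black bar handle on top of the left sash (cabinet's +y side). Bar 14 x 14 mm, 110 mm long along the cabinet's y, 35 mm free under it between posts 45 mm either side of its middle; grip across its thickness from above. Slides straight up and down between stops: height 232 mm shut, 337 mm fully raised. Stays where left; raising takes 9 to 12 N, lowering 2 to 5 N. Axes as the cabinet's
- handle_right (a point): middle of the black bar handle on top of the right sash (cabinet's -y side). Bar 14 x 14 mm, 110 mm long along the cabinet's y, 35 mm free under it between posts 45 mm either side of its middle; grip across its thickness from above. Slides straight up and down between stops: height 232 mm shut, 337 mm fully raised. Stays where left; raising takes 9 to 12 N, lowering 2 to 5 N. Axes as the cabinet's
- printed_car: white printed toy car, 92 mm long, 52 wide, 49 high, on its dark steel build plate, 110 x 110 x 6 mm with a 10 mm tab. Origin: centre of the plate's underside, on the floor of its bay (left bay if on the cabinet's +y side, right bay if on the -y side). The other bay holds the same plate without a car

How it is judged (in metres and radians):
At the end, for the whole second after the job is handed in: the sash of the bay that holds the printed car is shut (its handle within 12 mm of its lowest height), the sash of the other bay is raised (its handle within 15 mm of its highest height), and the car is at rest (linear speed of printed_car below 0.02 m/s and ((y of printed_car in the frame of cabinet above 0 m and height (world z) of handle_left below 0.244 m and height (world z) of handle_right above 0.322 m) or (y of printed_car in the frame of cabinet below 0 m and height (world z) of handle_right below 0.244 m and height (world z) of handle_left above 0.322 m))); the robot touches nothing.
It fails at once if the printed car or its plate is shifted more than 30 mm (distance of printed_car from where it was at the start of the episode above 0.03 m).
It also fails if it takes over 38 s, if anything falls off the work surface, if the arm or the gripper's body presses on something with over 40 N, if the wrist force passes 120 N, or if a joint passes its speed limit or range.

## Working session

There is one attempt and no reset: what is moved stays moved. The work goes in short steps, Python scripts to look and compute and a tool call to move; the robot and the scene stay as the last step left them, time stands still between calls to the robot, and variables do not carry over. Pictures are saved under pics/ and viewed, about 8 in all and at most 12, crops included, and the job is handed in when it is done.

Besides the shell and the picture viewer there is one more tool, called in YAML: its name, and indented under it one key for each argument. arm_command: Moves the arm, as the interface text tells. Its arguments: {"type":"object","properties":{"plan":{"type":"array"},"newtons":{"type":"number"}},"required":["plan"]}

```bash
mkdir -p pics; python3 - <<'E'
from rig import r
import cv2,numpy as np,pickle
s=r.sense();print(s['time_s'],s['eef_pos'],np.round(s['ee_rot'],3).tolist(),s['finger_gap'],r.pinch_z)
d={}
for n in("scene","top"):
    d[n]=i=r.get_image(n);cv2.imwrite(f'pics/{n}0.png',i['pixels'][:,:,::-1]);print(n,i.keys(),i['mtx'],i['view'])
pickle.dump(d,open('im0.pkl','wb'))
E
```

```text
0.0 [271.74652053 534.08224143 185.13011441] [[0.454, 0.891, -0.001], [0.891, -0.454, -0.002], [-0.002, -0.0, -1.0]] 87.43714244799618 18.700000000000003
scene dict_keys(['pixels', 'mtx', 'view']) [[418.5546012    0.         313.56058869]
 [  0.         418.5546012  200.51181037]
 [  0.           0.           1.        ]] [[-9.67729203e-01  2.51978386e-01  2.66147064e-03  5.92244290e+02]
 [-2.38713128e-01 -9.20064719e-01  3.10639591e-01  1.21532548e+02]
 [ 8.07231881e-02  2.99979676e-01  9.50524045e-01 -8.54047193e+02]
 [ 0.00000000e+00  0.00000000e+00  0.00000000e+00  1.00000000e+00]]
top dict_keys(['pixels', 'mtx', 'view']) [[402.60298635   0.         322.76357541]
 [  0.         402.60298635 200.84324746]
 [  0.           0.           1.        ]] [[-5.23678244e-02 -9.98606878e-01 -6.47412326e-03  4.73533900e+01]
 [ 9.70552497e-01 -5.24209265e-02  2.35116773e-01 -6.34012696e+02]
 [-2.35128606e-01  6.02907741e-03  9.71945569e-01 -6.67689820e+02]
 [ 0.00000000e+00  0.00000000e+00  0.00000000e+00  1.00000000e+00]]
```

View pics/scene0.png

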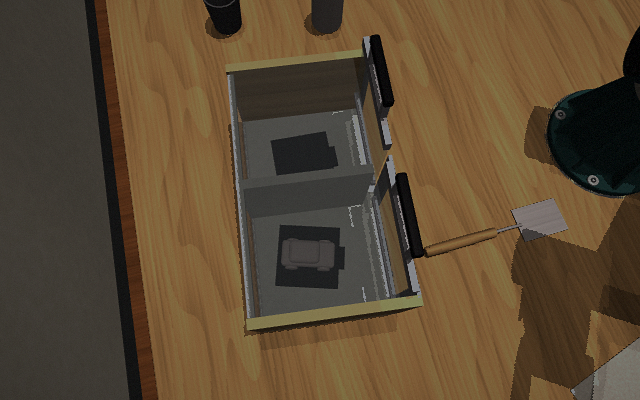

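View pics/top0.png

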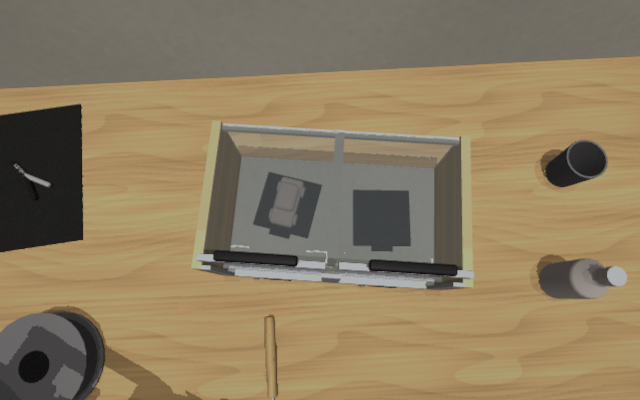

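The scene view shows the car in the lower compartment (310,253) and the top view shows it at (287,203). Both put it in the cabinet's +y (left) bay, so I lower the left sash and raise the right one. Next I triangulate the black bars.

```bash
python3 - <<'E'
import cv2,numpy as np,pickle
d=pickle.load(open('im0.pkl','rb'))
roi={'scene':{'L':(390,165,430,265),'R':(364,28,400,112)},'top':{'L':(208,245,302,270),'R':(364,255,462,280)}}
def P(i):
    F=np.diag([1,-1,-1.]);return i['mtx']@F@i['view'][:3]
pts={}
for n in d:
    for k,(a,b,c,e) in roi[n].items():
        m=(d[n]['pixels'][b:e,a:c].max(2)<28).astype(np.uint8)
        nl,lab,st,ce=cv2.connectedComponentsWithStats(m)
        j=1+st[1:,4].argmax();ys,xs=np.nonzero(lab==j);q=np.stack([xs+a,ys+b],1).astype(np.float32)
        (cx,cy),wh,an=cv2.minAreaRect(q);c0=np.array([cx,cy]);
        u=np.linalg.svd(q-q.mean(0),full_matrices=False)[2][0]
        h=max(wh)/2
        if n=='scene': u=u*np.sign(-u[1])   # toward -y
        else: u=u*np.sign(u[0])
        pts[n,k]=[c0-u*h,c0,c0+u*h];print(n,k,np.round(pts[n,k],1).tolist(),wh)
for k in'LR':
    X=[]
    for t in range(3):
        x=cv2.triangulatePoints(P(d['scene']),P(d['top']),pts['scene',k][t],pts['top',k][t])[:,0];x=x[:3]/x[3];X.append(x)
        for n in d:
            p=P(d[n])@np.r_[x,1];print(np.round(p[:2]/p[2]-pts[n,k][t],1),end=' ')
    X=np.array(X);v=X[2]-X[0];print(k,np.round(X,1).tolist(),'len',np.linalg.norm(v),'yaw',np.degrees(np.arctan2(v[0],-v[1])))
E
```

```text
scene L [[417.7, 257.3], [408.4, 215.0], [399.1, 172.7]] (86.5848388671875, 15.510662078857422)
scene R [[388.0, 106.4], [380.4, 70.6], [372.7, 34.8]] (73.2140121459961, 13.015826225280762)
top L [[290.9, 266.7], [294.2, 262.5], [297.6, 258.4]] (4.609532356262207, 10.630146026611328)
top R [[407.0, 271.6], [426.5, 272.9], [446.0, 274.2]] (39.04665756225586, 1.064303994178772)
[-16.5 -19.6] [-25.5   8.1] [-9.4 -7.8] [-10.5   7. ] [-0.2 -0.1] [-0.2  0.2] L [[502.4, 112.3, 143.1], [505.3, 77.6, 195.5], [512.8, 51.8, 272.0]] len 142.74288693147986 yaw 9.708413173635359
[-7.2 -6.1] [-8.1  6.6] [-1.7 -1.2] [-1.6  1.8] [4.5 2.5] [ 3.8 -5.1] R [[483.1, -88.5, 211.4], [484.4, -116.1, 252.1], [487.6, -135.9, 298.5]] len 99.23773848391637 yaw 5.401287364455775
```

```bash
cat > tri.py <<'E'
import cv2,numpy as np,pickle
d=pickle.load(open('im0.pkl','rb'))
roi={'scene':{'L':(390,165,430,265),'R':(364,28,400,112)},'top':{'L':(208,245,302,270),'R':(364,255,462,280)}}
P=lambda i:i['mtx']@np.diag([1,-1,-1.])@i['view'][:3]
pts={}
for n in d:
    for k,(a,b,c,e) in roi[n].items():
        m=(d[n]['pixels'][b:e,a:c].max(2)<(28 if n=='scene' else 50)).astype(np.uint8)
        m=cv2.morphologyEx(m,cv2.MORPH_OPEN,np.ones((3,3)))
        nl,lab,st,ce=cv2.connectedComponentsWithStats(m)
        j=1+st[1:,4].argmax();ys,xs=np.nonzero(lab==j);q=np.stack([xs+a,ys+b],1).astype(np.float32)
        (cx,cy),wh,an=cv2.minAreaRect(q);c0=np.array([cx,cy])
        u=np.linalg.svd(q-q.mean(0),full_matrices=False)[2][0];h=max(wh)/2
        u=u*np.sign(-u[1] if n=='scene' else u[0])
        pts[n,k]=[c0-u*h,c0,c0+u*h];print(n,k,np.round(pts[n,k],1).tolist(),np.round(wh,1))
for k in'LR':
    X=[];E=[]
    for t in range(3):
        x=cv2.triangulatePoints(P(d['scene']),P(d['top']),pts['scene',k][t],pts['top',k][t])[:,0];x=x[:3]/x[3];X.append(x)
        for n in d:
            p=P(d[n])@np.r_[x,1];E.append(np.abs(p[:2]/p[2]-pts[n,k][t]).max())
    v=X[2]-X[0];print(k,np.round(X,1).tolist(),'len',np.linalg.norm(v),'yaw',np.degrees(np.arctan2(v[0],-v[1])),'err',np.round(E,1))
E
python3 tri.py
```

```text
scene L [[418.5, 257.1], [409.4, 214.8], [400.3, 172.5]] [86.5 14.5]
scene R [[388.7, 106.3], [381.1, 70.5], [373.4, 34.7]] [73.2 12.1]
top L [[213.6, 256.4], [254.8, 257.9], [296.0, 259.4]] [82.4 10.5]
top R [[368.9, 264.1], [412.5, 267.3], [456.1, 270.6]] [87.5 10.9]
L [[522.4, 161.8, 266.9], [516.8, 107.9, 268.4], [511.7, 53.3, 274.8]] len 109.33423648670026 yaw -5.598324029854604 err [0.3 0.3 0.2 0.2 0.1 0.1]
R [[499.7, -38.9, 282.2], [492.9, -93.8, 283.2], [486.8, -147.6, 288.8]] len 109.6613973414211 yaw -6.766133375944109 err [0.3 0.3 0.1 0.1 0.8 0.9]
```

Both bars measure 110 mm, and their centres are 203 mm apart, as they must be. Left is at (517,108,268) and right at (493,-94,284), with the cabinet yawed about -6.8°. I'll rise and turn the jaws by 70°.

arm_command:
  plan:
    - [0,0,-0.05,0,0,0,0]
    - [0,0,-0.05,0,0,0,0]
    - [0,0,-0.05,0,0,0,0]
    - [0,0,0,0,0,10,0]
    - [0,0,0,0,0,10,0]
    - [0,0,0,0,0,10,0]
    - [0,0,0,0,0,10,0]
    - [0,0,0,0,0,10,0]
    - [0,0,0,0,0,10,0]
    - [0,0,0,0,0,10,0]
    - [0,0,0,0,0,0,0]
  newtons: 40

```text
time_s: 1.48
eef_pos: [272.0, 534.4, 335.5]
ee_rot: [[0.993, -0.12, -0.001], [-0.12, -0.993, -0.001], [-0.0, 0.001, -1.0]]
ft_force: [-0.1, -0.3, 0.7]
finger_gap: 88.0
```

```bash
cat > go.py <<'E'
from rig import r
import numpy as np,sys
s=r.sense();R=np.array(s['ee_rot']);p=s['eef_pos']
print(s['time_s'],np.round(p,1),'yaw',np.degrees(np.arctan2(R[1,0],R[0,0])),'gap',s['finger_gap'],'F',np.round(s['ft_force'],1))
if len(sys.argv)>3: print('tool shift mm',np.round(R.T@(np.array(sys.argv[1:4],float)-p),1))
E
python3 go.py 517 108 330
```

```text
1.475 [272.  534.4 335.5] yaw -6.885045449274816 gap 87.95492688275566 F [-0.1 -0.3  0.7]
tool shift mm [294.4 394.    5.7]
```

arm_command:
  plan:
    - [0.029,0.039,0,0,0,0,0]
    - [0.029,0.039,0,0,0,0,0]
    - [0.029,0.039,0,0,0,0,0]
    - [0.029,0.039,0,0,0,0,0]
    - [0.029,0.039,0,0,0,0,0]
    - [0.029,0.039,0,0,0,0,0]
    - [0.029,0.039,0,0,0,0,0]
    - [0.029,0.039,0,0,0,0,0]
    - [0.029,0.039,0,0,0,0,0]
    - [0.029,0.039,0,0,0,0,0]
    - [0,0,0,0,0,0,0]
    - [0,0,0,0,0,0,0]

```text
time_s: 2.98
eef_pos: [512.2, 112.7, 335.7]
ee_rot: [[0.993, -0.12, -0.001], [-0.12, -0.993, 0.0], [-0.001, -0.0, -1.0]]
ft_force: [0.1, 1.0, -0.8]
finger_gap: 87.4
```

```bash
python3 go.py 517 108 249; python3 - <<'E'
from rig import r
import cv2
i=r.get_image('wrist');print(i['mtx'],i['mount']);cv2.imwrite('pics/w1.png',i['pixels'][:,:,::-1])
E
```

```text
2.975 [512.2 112.7 335.7] yaw -6.885893271668975 gap 87.38975196166597 F [ 0.1  1.  -0.8]
tool shift mm [ 5.4  4.1 86.7]
[[295.26039624   0.         320.6714771 ]
 [  0.         295.26039624 201.32039445]
 [  0.           0.           1.        ]] [[ 9.99999752e-01 -6.41490238e-04  2.90246758e-04 -1.18437091e+00]
 [-5.23481518e-04 -9.53049659e-01 -3.02813596e-01 -8.46860356e+01]
 [ 4.70871540e-04  3.02813369e-01 -9.53049758e-01 -1.99025089e+02]
 [ 0.00000000e+00  0.00000000e+00  0.00000000e+00  1.00000000e+00]]
```

View pics/w1.png

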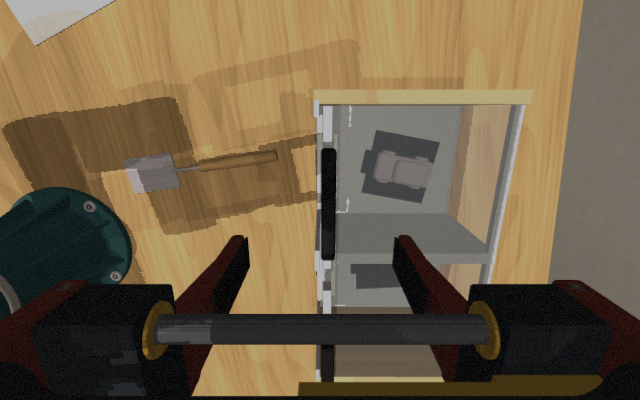

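The wrist view shows the car in the upper (left) bay at (403,170), and the left bar at column 328, rows 148–260. That puts the bar at tool x≈+6, y≈+3, in agreement with triangulation. Now I descend and grip.

arm_command:
  plan:
    - [0.0055,0.003,0,0,0,0,0]
    - [0,0,0.03,0,0,0,0]
    - [0,0,0.03,0,0,0,0]
    - [0,0,0.026,0,0,0,0]
    - [0,0,0,0,0,0,0]
    - [0,0,0,0,0,0,1]
    - [0,0,0,0,0,0,1]
    - [0,0,0,0,0,0,1]
    - [0,0,0,0,0,0,1]
    - [0,0,0,0,0,0,1]
    - [0,0,0,0,0,0,1]

```text
time_s: 4.4
eef_pos: [517.7, 108.7, 250.0]
ee_rot: [[0.993, -0.121, -0.0], [-0.121, -0.993, -0.0], [-0.0, 0.0, -1.0]]
ft_force: [0.1, -0.5, -0.1]
finger_gap: 31.2
```

arm_command:
  plan:
    - [0,0,0,0,0,0,1]
    - [0,0,0,0,0,0,1]
    - [0,0,0,0,0,0,1]
    - [0,0,0,0,0,0,1]
    - [0,0,0,0,0,0,1]

```text
time_s: 5.03
eef_pos: [517.7, 108.7, 249.9]
ee_rot: [[0.993, -0.121, -0.0], [-0.121, -0.993, -0.0], [-0.0, 0.0, -1.0]]
ft_force: [-0.5, 0.1, 0.4]
finger_gap: 0.3
```

The gap is 0.3 mm, so the fingers closed on nothing. I need to look.

```bash
python3 - <<'E'
from rig import r
import cv2,numpy as np
a=r.get_image('wrist')['pixels'];b=r.get_image('scene')['pixels'];c=r.get_image('top')['pixels']
v=np.vstack([cv2.resize(a,(480,300)),np.hstack([cv2.resize(b[0:300,300:540],(240,300)),cv2.resize(c[150:300,180:300],(240,300))])])
cv2.imwrite('pics/c2.png',v[:,:,::-1])
E
```

```text
(no output)
```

View pics/c2.png

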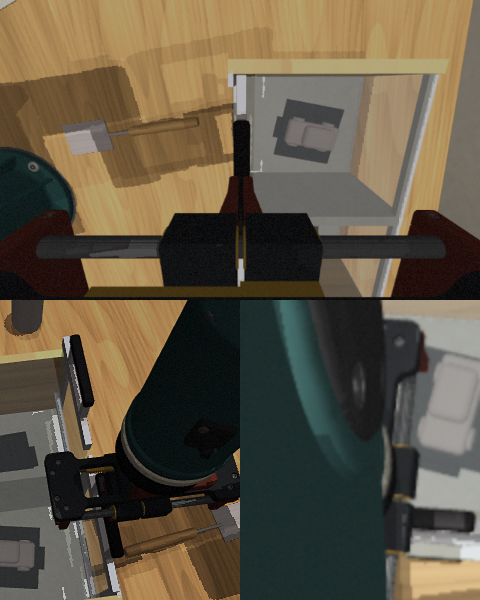

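```bash
python3 - <<'E'
from rig import r
import cv2,numpy as np
a=r.get_image('wrist')['pixels'];b=r.get_image('scene')['pixels']
import pickle
b0=pickle.load(open('im0.pkl','rb'))['scene']['pixels']
f=lambda x:cv2.resize(x[140:300,380:440],(225,600),interpolation=cv2.INTER_NEAREST)
v=np.hstack([cv2.resize(a[130:330,260:380],(350,600)),f(b0),f(b)])
v=np.clip(v*2.0,0,255).astype(np.uint8)
cv2.imwrite('pics/c3.png',v[:,:,::-1])
E
```

```text
(no output)
```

View pics/c3.png

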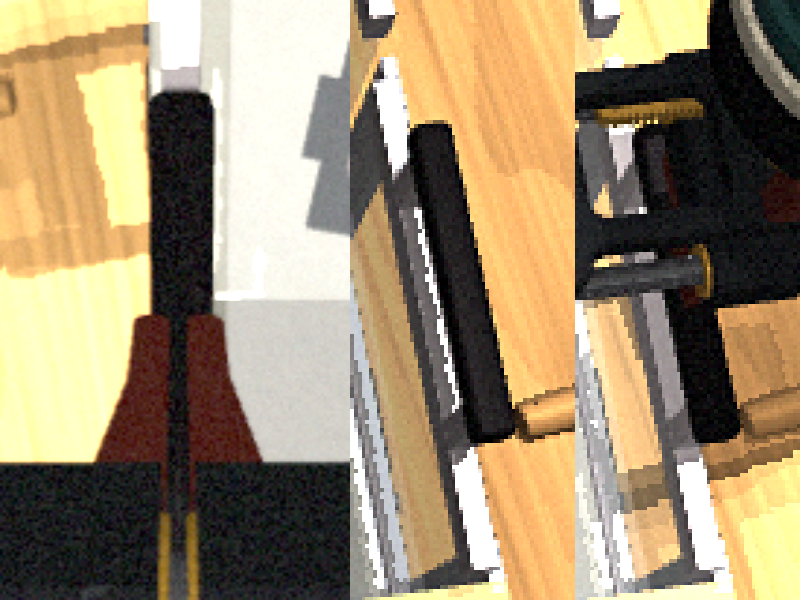

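The left bar hasn't moved in the scene view (same end pixel) and the shut fingers sit over it, so the tips closed above it. The visible finger ends also look about 30 mm short of the TCP. Shut fingers can push the bar down anyway, and contact will show the true height. I'll go down gently and watch the force.

arm_command:
  plan:
    - [0,0,0.003,0,0,0,1]
    - [0,0,0.003,0,0,0,1]
    - [0,0,0,0,0,0,1]

```text
time_s: 5.65
eef_pos: [517.4, 108.7, 243.5]
ee_rot: [[0.993, -0.121, -0.001], [-0.121, -0.993, -0.0], [-0.001, 0.0, -1.0]]
ft_force: [-0.2, -0.4, -0.4]
finger_gap: 0.4
```

arm_command:
  plan:
    - [0,0,0.003,0,0,0,1]
    - [0,0,0.003,0,0,0,1]
    - [0,0,0,0,0,0,1]

```text
time_s: 6.02
eef_pos: [517.6, 108.7, 237.7]
ee_rot: [[0.993, -0.121, -0.0], [-0.121, -0.993, -0.0], [-0.0, 0.0, -1.0]]
ft_force: [-0.1, 0.2, 0.0]
finger_gap: 0.5
```

arm_command:
  plan:
    - [0,0,0.003,0,0,0,1]
    - [0,0,0.003,0,0,0,1]
    - [0,0,0,0,0,0,1]

```text
time_s: 6.4
eef_pos: [517.7, 108.7, 231.7]
ee_rot: [[0.993, -0.121, -0.0], [-0.121, -0.993, -0.0], [-0.0, 0.0, -1.0]]
ft_force: [1.1, 0.6, 0.1]
finger_gap: 0.8
```

```bash
python3 - <<'E'
from rig import r
import cv2,numpy as np,pickle
I={n:r.get_image(n) for n in('wrist','scene','top')};pickle.dump((r.sense(),I),open('im3.pkl','wb'))
a,b,c=[I[n]['pixels'] for n in I]
v=np.hstack([cv2.resize(a[80:330,220:420],(400,500)),cv2.resize(b[130:280,350:470],(400,500))])
v=np.clip(v*2.0,0,255).astype(np.uint8)
cv2.imwrite('pics/c4.png',v[:,:,::-1])
E
```

```text
(no output)
```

View pics/c4.png

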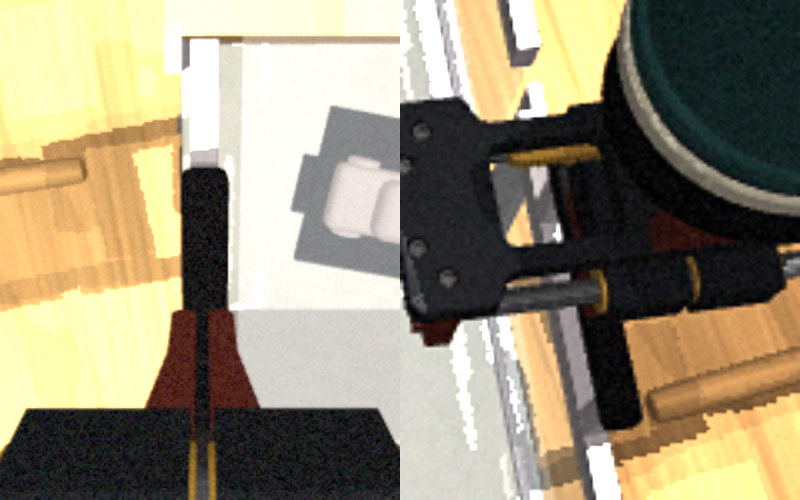

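```bash
python3 - <<'E'
import cv2,numpy as np,pickle
d=pickle.load(open('im0.pkl','rb'));s,I=pickle.load(open('im3.pkl','rb'))
F=np.diag([1,-1,-1.])
# mask of visible bar lower part in scene, both times; same ROI
for nm,im in(('t0',d['scene']),('now',I['scene'])):
    px=im['pixels'].max(2);
    for y in(236,242,248,252): 
        xs=np.nonzero(px[y,395:432]<28)[0]+395; print(nm,y,xs.min(),xs.max(),end=' | ')
    col=np.nonzero(px[235:275,416]<28)[0]+235;print('col416 end',col.max())
P=d['scene']['mtx']@F@d['scene']['view'][:3]
for z in(230,240,250,260,268):
    p=P@[522.4,161.8,z,1];print(z,np.round(p[:2]/p[2],1))
w=I['wrist'];R=np.array(s['ee_rot']);M=w['mount']
for z in(230,240,250,260,268):
    t=R.T@(np.array([522.4,161.8,z])-s['eef_pos']);c=np.linalg.inv(M)@np.r_[t,1];p=w['mtx']@F@c[:3];print('wrist',z,np.round(p[:2]/p[2],1),'w px',round(14*w['mtx'][0,0]/-c[2],1))
px=w['pixels'].max(2);print([ (y,*(np.nonzero(px[y,290:350]<30)[0][[0,-1]]+290)) for y in(170,180,190,200,210,220,228)])
print(np.nonzero(px[150:180,322]<30)[0][:1]+150)
E
```

```text
t0 236 408 419 | t0 242 409 421 | t0 248 403 422 | t0 252 410 425 | col416 end 257
now 236 406 418 | now 242 407 419 | now 248 409 420 | now 252 409 421 | col416 end 258
230 [412.  262.4]
240 [413.7 261.1]
250 [415.6 259.7]
260 [417.5 258.3]
268 [419.1 257.1]
wrist 230 [320.  155.9] w px 20.6
wrist 240 [320.  158.3] w px 21.6
wrist 250 [319.9 161. ] w px 22.7
wrist 260 [319.9 164. ] w px 24.0
wrist 268 [319.8 166.6] w px 25.1
[(170, np.int64(311), np.int64(333)), (180, np.int64(311), np.int64(333)), (190, np.int64(312), np.int64(333)), (200, np.int64(311), np.int64(333)), (210, np.int64(311), np.int64(333)), (220, np.int64(312), np.int64(333)), (228, np.int64(312), np.int64(332))]
[164]
```

Both views agree: the bar has dropped from 268 to about 258 while TCP went to 232. The shut fingers are pushing it, and the real tips are about 32 mm short of the reported TCP. I'll keep pushing towards the shut stop, expected near TCP ≈ 207.

arm_command:
  plan:
    - [0,0,0.004,0,0,0,1]
    - [0,0,0.004,0,0,0,1]
    - [0,0,0.004,0,0,0,1]
    - [0,0,0.004,0,0,0,1]
    - [0,0,0,0,0,0,1]

```text
time_s: 7.18
eef_pos: [517.6, 108.7, 215.4]
ee_rot: [[0.993, -0.121, -0.001], [-0.121, -0.993, -0.0], [-0.001, 0.0, -1.0]]
ft_force: [-0.5, 0.4, 0.4]
finger_gap: 0.3
```

arm_command:
  plan:
    - [0,0,0.002,0,0,0,1]
    - [0,0,0.002,0,0,0,1]
    - [0,0,0,0,0,0,1]

```text
time_s: 7.55
eef_pos: [517.7, 108.7, 211.7]
ee_rot: [[0.993, -0.121, -0.0], [-0.121, -0.993, -0.0], [-0.0, 0.0, -1.0]]
ft_force: [0.4, 0.5, 0.5]
finger_gap: 0.6
```

```bash
cat > chk.py <<'E'
from rig import r
import numpy as np
s=r.sense();print(s['time_s'],np.round(s['eef_pos'],1),np.round(s['ft_force'],1),np.round(s['tau'],1))
F=np.diag([1,-1,-1.]);px=r.get_image('scene')['pixels'].max(2)
for y in(236,242,248,252):
    xs=np.nonzero(px[y,395:432]<28)[0]+395;print(y,xs[:1],xs[-1:],end=' | ')
w=r.get_image('wrist');R=np.array(s['ee_rot'])
q=w['pixels'].max(2);print('wrist end row',np.nonzero(q[140:190,322]<30)[0][:1]+140)
for z in(222,232,240,250,260):
    t=R.T@(np.array([522.4,161.8,z])-s['eef_pos']);c=np.linalg.inv(w['mount'])@np.r_[t,1];p=w['mtx']@F@c[:3];print(z,np.round(p[1]/p[2],1),end=' ; ')
E
python3 chk.py
```

```text
7.55 [517.7 108.7 211.7] [0.4 0.5 0.5] [ -0.  -43.2 -27.2   0.1  -0.   -0. ]
236 [402] [413] | 242 [403] [415] | 248 [405] [416] | 252 [405] [417] | wrist end row [164]
222 158.9 ; 232 161.6 ; 240 164.0 ; 250 167.4 ; 260 171.1 ;
```

The bar is following (about 240 now). I'll continue in small steps to the stop.

arm_command:
  plan:
    - [0,0,0.002,0,0,0,1]
    - [0,0,0.002,0,0,0,1]

```text
time_s: 7.9
eef_pos: [517.7, 108.7, 208.0]
ee_rot: [[0.993, -0.121, 0.0], [-0.121, -0.993, -0.0], [0.0, 0.0, -1.0]]
ft_force: [-1.1, -0.3, 2.8]
finger_gap: 0.6
```

arm_command:
  plan:
    - [0,0,0.002,0,0,0,1]
    - [0,0,0,0,0,0,1]

```text
time_s: 8.15
eef_pos: [517.7, 108.7, 205.7]
ee_rot: [[0.993, -0.121, -0.0], [-0.121, -0.993, -0.0], [-0.0, 0.0, -1.0]]
ft_force: [-0.0, -0.5, 0.5]
finger_gap: 0.6
```

```bash
python3 chk.py
```

```text
8.15 [517.7 108.7 205.7] [-0.  -0.5  0.5] [ -0.  -43.4 -27.    0.1  -0.   -0. ]
236 [401] [412] | 242 [402] [413] | 248 [403] [414] | 252 [404] [415] | wrist end row [164]
222 160.5 ; 232 163.4 ; 240 166.0 ; 250 169.6 ; 260 173.6 ;
```

arm_command:
  plan:
    - [0,0,0.002,0,0,0,1]
    - [0,0,0,0,0,0,1]

```text
time_s: 8.5
eef_pos: [517.8, 108.7, 203.8]
ee_rot: [[0.993, -0.121, 0.0], [-0.121, -0.993, -0.0], [0.0, 0.0, -1.0]]
ft_force: [-1.1, -0.2, -0.2]
finger_gap: 0.5
```

arm_command:
  plan:
    - [0,0,0.0015,0,0,0,1]
    - [0,0,0,0,0,0,1]

```text
time_s: 8.75
eef_pos: [517.8, 108.7, 202.7]
ee_rot: [[0.993, -0.121, 0.0], [-0.121, -0.993, -0.0], [0.0, 0.0, -1.0]]
ft_force: [-1.4, 0.1, 4.1]
finger_gap: 0.6
```

arm_command:
  plan:
    - [0,0,0.002,0,0,0,1]
    - [0,0,0,0,0,0,1]
    - [0,0,0,0,0,0,1]

```text
time_s: 9.12
eef_pos: [517.9, 108.7, 202.5]
ee_rot: [[0.993, -0.121, 0.001], [-0.121, -0.993, -0.0], [0.001, -0.0, -1.0]]
ft_force: [-5.3, -1.0, 18.1]
finger_gap: 0.6
```

arm_command:
  plan:
    - [0,0,0.0015,0,0,0,1]
    - [0,0,0,0,0,0,1]

```text
time_s: 9.38
eef_pos: [518.0, 108.7, 202.4]
ee_rot: [[0.993, -0.121, 0.002], [-0.121, -0.993, -0.0], [0.002, -0.0, -1.0]]
ft_force: [-9.1, -0.9, 27.8]
finger_gap: 0.3
```

```bash
python3 chk.py
```

```text
9.375 [518.  108.7 202.4] [-9.1 -0.9 27.8] [ -0.5 -29.  -22.3   0.2  -3.6  -0. ]
236 [400] [411] | 242 [402] [413] | 248 [403] [414] | 252 [404] [415] | wrist end row [164]
222 161.5 ; 232 164.5 ; 240 167.2 ; 250 170.9 ; 260 175.0 ;
```

The left sash has hit its stop: bar top is 239 at TCP 202.5, so the true fingertips are about 36 mm behind the TCP. The wrist row also gives z≈232. Now I'll rise, open, and move 204 mm along tool y to the right handle.

arm_command:
  plan:
    - [0,0,-0.03,0,0,0,1]
    - [0,0,-0.04,0,0,0,0]
    - [0,0,-0.05,0,0,0,0]
    - [0,0.034,0,0,0,0,0]
    - [0,0.034,0,0,0,0,0]
    - [0,0.034,0,0,0,0,0]
    - [0,0.034,0,0,0,0,0]
    - [0,0.034,0,0,0,0,0]
    - [0,0.034,0,0,0,0,0]
    - [0,0,0,0,0,0,0]
    - [0,0,0,0,0,0,0]
  newtons: 50

```text
time_s: 10.85
eef_pos: [493.0, -93.2, 318.7]
ee_rot: [[0.993, -0.122, -0.0], [-0.122, -0.993, 0.001], [-0.0, -0.001, -1.0]]
ft_force: [0.4, -1.1, 0.3]
finger_gap: 87.9
```

```bash
python3 go.py 493 -94 233; python3 - <<'E'
from rig import r
import cv2,numpy as np
s=r.sense();i=r.get_image('wrist');a=i['pixels'];cv2.imwrite('pics/w5.png',np.clip(a[:,:,::-1]*1.7,0,255).astype(np.uint8))
R=np.array(s['ee_rot']);F=np.diag([1,-1,-1.])
for X in([499.7,-38.9,282],[493,-94,284],[486.8,-147.6,288]):
    t=R.T@(np.array(X)-s['eef_pos']);c=np.linalg.inv(i['mount'])@np.r_[t,1];p=i['mtx']@F@c[:3];print(np.round(p[:2]/p[2],1),round(14*i['mtx'][0,0]/-c[2],1))
E
```

```text
10.85 [493.  -93.2 318.7] yaw -6.997524685438593 gap 87.87276132584608 F [ 0.4 -1.1  0.3]
tool shift mm [ 0.2  0.9 85.7]
[322.4 147.3] 17.7
[322.3 214. ] 16.6
[322.7 273. ] 15.8
```

View pics/w5.png

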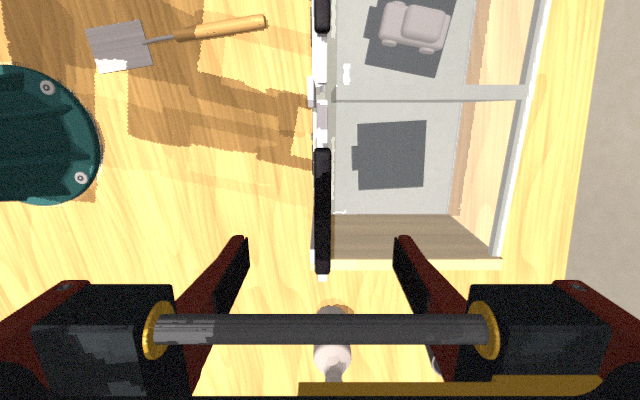

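The wrist view shows the bar at column 322, rows 148–272, exactly as predicted. The bare plate is in this bay at (392,155), and the car is undisturbed at (415,30). Now I descend and grip.

arm_command:
  plan:
    - [0,0,0.03,0,0,0,0]
    - [0,0,0.03,0,0,0,0]
    - [0,0,0.024,0,0,0,0]
    - [0,0,0,0,0,0,1]
    - [0,0,0,0,0,0,1]
    - [0,0,0,0,0,0,1]
    - [0,0,0,0,0,0,1]
    - [0,0,0,0,0,0,1]
    - [0,0,0,0,0,0,1]
    - [0,0,0,0,0,0,1]
    - [0,0,0,0,0,0,1]
    - [0,0,0,0,0,0,1]

```text
time_s: 12.4
eef_pos: [494.1, -94.0, 235.0]
ee_rot: [[0.993, -0.121, 0.002], [-0.121, -0.993, -0.0], [0.002, 0.0, -1.0]]
ft_force: [4.5, -1.1, -3.7]
finger_gap: 13.8
```

arm_command:
  plan:
    - [0,0,0,0,0,0,1]
    - [0,0,0,0,0,0,1]
    - [0,0,0,0,0,0,1]

```text
time_s: 12.78
eef_pos: [494.0, -94.0, 235.0]
ee_rot: [[0.993, -0.121, 0.002], [-0.121, -0.993, -0.0], [0.002, 0.0, -1.0]]
ft_force: [4.9, -0.7, -3.9]
finger_gap: 14.3
```

The bar is gripped (14 mm). Raising.

arm_command:
  plan:
    - [0,0,-0.004,0,0,0,1]
    - [0,0,-0.005,0,0,0,1]
    - [0,0,-0.005,0,0,0,1]
    - [0,0,-0.005,0,0,0,1]
    - [0,0,-0.005,0,0,0,1]
    - [0,0,-0.005,0,0,0,1]
    - [0,0,-0.005,0,0,0,1]
    - [0,0,-0.005,0,0,0,1]
    - [0,0,-0.004,0,0,0,1]
    - [0,0,0,0,0,0,1]

```text
time_s: 14.02
eef_pos: [494.0, -93.9, 277.5]
ee_rot: [[0.993, -0.121, 0.001], [-0.121, -0.993, -0.0], [0.001, -0.0, -1.0]]
ft_force: [6.8, -1.3, -6.1]
finger_gap: 13.5
```

arm_command:
  plan:
    - [0,0,-0.003,0,0,0,1]
    - [0,0,-0.002,0,0,0,1]

```text
time_s: 14.28
eef_pos: [494.0, -94.0, 282.0]
ee_rot: [[0.993, -0.121, 0.001], [-0.121, -0.993, -0.0], [0.001, -0.0, -1.0]]
ft_force: [8.1, -2.0, -10.6]
finger_gap: 13.5
```

arm_command:
  plan:
    - [0,0,-0.003,0,0,0,1]
    - [0,0,0,0,0,0,1]

```text
time_s: 14.52
eef_pos: [494.0, -94.0, 285.3]
ee_rot: [[0.993, -0.121, 0.001], [-0.121, -0.993, -0.0], [0.001, -0.0, -1.0]]
ft_force: [6.6, -1.4, -7.9]
finger_gap: 13.3
```

Risen 50 mm. I'll continue in small steps until the stop.

arm_command:
  plan:
    - [0,0,-0.002,0,0,0,1]
    - [0,0,0,0,0,0,1]

```text
time_s: 14.78
eef_pos: [494.0, -93.9, 287.1]
ee_rot: [[0.993, -0.121, 0.001], [-0.121, -0.993, -0.0], [0.001, -0.0, -1.0]]
ft_force: [7.2, -1.0, -8.4]
finger_gap: 13.5
```

arm_command:
  plan:
    - [0,0,-0.002,0,0,0,1]
    - [0,0,0,0,0,0,1]

```text
time_s: 15.02
eef_pos: [493.9, -93.9, 287.9]
ee_rot: [[0.993, -0.121, 0.0], [-0.121, -0.993, 0.0], [0.0, -0.0, -1.0]]
ft_force: [9.3, -2.1, -16.4]
finger_gap: 13.8
```

arm_command:
  plan:
    - [0,0,-0.002,0,0,0,1]
    - [0,0,0,0,0,0,1]

```text
time_s: 15.28
eef_pos: [493.8, -93.9, 288.0]
ee_rot: [[0.993, -0.122, -0.001], [-0.122, -0.993, 0.001], [-0.001, -0.001, -1.0]]
ft_force: [13.5, -2.6, -29.8]
finger_gap: 13.8
```

It hit the top stop after 53 mm, as predicted. I'll relieve the command, release, and rise clear.

arm_command:
  plan:
    - [0,0,0.003,0,0,0,1]
    - [0,0,0,0,0,0,0]
    - [0,0,0,0,0,0,0]
    - [0,0,0,0,0,0,0]
    - [0,0,0,0,0,0,0]
    - [0,0,0,0,0,0,0]
    - [0,0,0,0,0,0,0]
    - [0,0,-0.03,0,0,0,0]
    - [0,0,-0.04,0,0,0,0]
    - [0,0,-0.04,0,0,0,0]
    - [0,0,0,0,0,0,0]

```text
time_s: 16.65
eef_pos: [494.7, -94.3, 402.3]
ee_rot: [[0.993, -0.121, 0.006], [-0.121, -0.993, -0.002], [0.006, 0.001, -1.0]]
ft_force: [0.3, 0.4, -0.7]
finger_gap: 87.8
```

arm_command:
  plan:
    - [-0.05,0,0,0,0,0,0]
    - [-0.05,0,0,0,0,0,0]
    - [-0.03,0,0,0,0,0,0]
    - [0,0,0,0,0,0,0]
    - [0,0,0,0,0,0,0]

```text
time_s: 17.27
eef_pos: [364.6, -78.1, 398.6]
ee_rot: [[0.993, -0.122, 0.0], [-0.122, -0.993, 0.0], [0.0, -0.0, -1.0]]
ft_force: [-0.1, 0.0, 0.4]
finger_gap: 87.6
```

```bash
python3 go.py; python3 - <<'E'
from rig import r
import cv2,numpy as np,pickle
d={n:r.get_image(n) for n in('scene','top')};pickle.dump(d,open('im9.pkl','wb'))
v=np.hstack([d['scene']['pixels'][0:340,220:520],d['top']['pixels'][60:400,180:480]])
cv2.imwrite('pics/fin.png',np.clip(v[:,:,::-1]*1.7,0,255).astype(np.uint8))
P=lambda i:i['mtx']@np.diag([1,-1,-1.])@i['view'][:3]
for nm,X in(('L232',[[522.4,161.8,232],[511,53,232]]),('R337',[[499.7,-38.9,337],[486.8,-147.6,337]])):
    for n,o in(('scene',(220,0)),('top',(180-300,60))):
        for x in X:
            p=P(d[n])@np.r_[x,1];print(nm,n,'in crop',np.round(p[:2]/p[2]-o,0))
E
```

```text
17.275 [364.6 -78.1 398.6] yaw -6.98648758519758 gap 87.56550743976001 F [-0.1  0.   0.4]
L232 scene in crop [192. 262.]
L232 scene in crop [175. 184.]
L232 top in crop [341. 199.]
L232 top in crop [419. 203.]
R337 scene in crop [176.  82.]
R337 scene in crop [159.  10.]
R337 top in crop [494. 200.]
R337 top in crop [590. 207.]
```

View pics/fin.png

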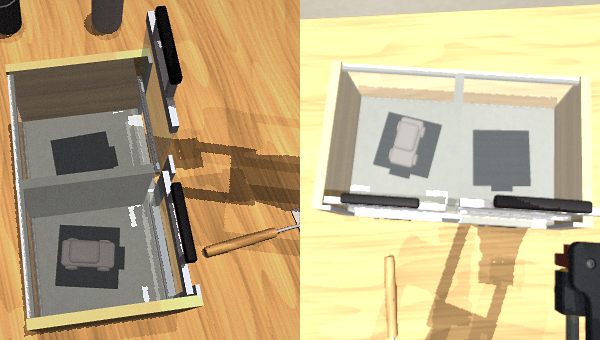

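The final view shows the left bar ending at (192,262) and (176,184) in the scene crop. The right bar ends at about (176,82) and (160,8). Both match the predictions for 232 and 337 mm. The car and plate are unmoved and the arm is clear.

```bash
python3 -c "
from rig import r
print(r.close_job())"
```

```text
the job is handed in; nothing more can be done
None
```

The job is done and handed in at about 17 s. The car was in the left bay, so I shut the left sash and raised the right sash fully.

- **Left sash:** my first grip closed on nothing. I then pushed the bar down with the shut fingers until it hit the stop, at about 28 N.
- **Right sash:** I gripped the bar (gap about 14 mm), raised it 53 mm to the stop at about 30 N, released it and backed off.

**Last checks:** in the final scene and top views, both bars lie where handle heights of 232 mm (left) and 337 mm (right) should appear. The car and plate look unmoved. The gripper is clear, with the force reading near zero.

**What disagreed:** the real fingertips are about 36 mm short of the reported TCP, which is why the first grip missed. I allowed for that on the right handle. During the first part of the push the force reading stayed near zero although the sash was moving, so I relied on the images there.

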